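# Press down the safety domes along a row of filled jars

### The arm

A 6-joint arm with a two-finger parallel gripper is mounted at the origin on the work surface. World frame = base frame: x ahead of the robot, y to its left, z up, the work surface at z = 0. Lengths are in m, angles in rad, forces in N, time in s.
With the tool pointing down it reaches from about 0.275 to 0.825 m from the base axis. Payload 5.2 kg.
Tool frame: the origin (TCP) lies midway between the tips of the shut fingers; the grasp point (between the pads) lies 19 mm behind it; z points along the fingers, y is the line along which they close (so a half turn about z gives the same grasp; the last joint's range is limited). The gripper opens to 93 mm and grips with 3 to 60 N. Pads are 15 mm wide; open, the fingers measure 128 mm over their backs; the gripper's body (75 mm by 188 mm) begins 65 mm behind the grasp point.
Start: joints at [-1.344, 0.259, 1.535, -0, 1.348, -0.203], TCP at [0.229, -0.5, 0.219] pointing down, gripper open.
Joint ranges: [-3.14, 3.14], [-0.91, 2.08], [0.19, 2.58], [-1.22, 4.36], [0.22, 2.71], [-3.12, 3.12]. Speed limits (rad/s): [2.57, 2.57, 3.14, 3.14, 3.14, 3.14].

### API

Orientations are given as a rotation vector (axis times angle).
In Python, from plant import robot gives the robot as it stands. The module is installed in compiled form; this text tells all that it offers.
- The arm moves only by the tool play_rows, never from a script. Its argument "steps" is a list that holds one entry, the list of rows, each a list of 6 numbers: the shift along the tool's x, y, z in cm, then the turn, a rotation vector about the tool's x, y, z in degrees. A call has 1 to 12 rows; each row is the pose to reach, as a shift and turn from the pose commanded when the call began, along the tool's axes at that moment; what a row does not reach only later rows make up. A row lasts 1/8 s, in which the tool goes at most 62.5 mm and 10.7 degrees, less where a joint would pass 70% of its speed; a pose out of reach is approached as far as the arm can. A call with a gripper value outside its range is refused whole. "grip" is the opening, from 0 (shut) to 1 (fully open), set as the call begins (left out, the last holds). The fingers move at their own pace and stop on an object; "newtons" is the grip in N (left out, the last holds). Time passes only in rows, so rows that repeat a pose let the fingers close. It gives the time, the measured TCP pose, the force, the opening and the grip force at its end, in the units of the state.
- robot.state(): the state, without advancing time (a new reading comes with each control period).
- robot.get_image(name): name is "side" or "top" or "wrist"; returns a dict with "pixels" (420x560x3 uint8, red, green, blue), "K" (3x3 intrinsics, pixels), "R" (3x3) and "t" (3): a world point X has camera coordinates R X + t. Camera axes: x right, y down, z forward; pixel columns grow to the right and rows downward; lengths in m; the calibration is good to about 2 mm. The wrist camera is an equidistant fisheye: a pixel r from the principal point sees the ray r / f radians off the axis. A picture is of the moment at which its call begins. There is no depth.
- robot.job_done(): hands the job in; it is judged then, once.
Trained networks look in a picture, given as the dict that the camera call returned (one of the last four; its "shot" number tells which), for a name from the list of things; names that differ only in an ending like _2 or _b are one class to them, and where a whole thing is asked for, a point or a joint stands for the part that bears it (a point fixed in the world has none). Each returns a list of dicts, best first, with "p" (0 to 1); they miss things now and then, are a little off and sometimes report something else, mostly with a low value. They report only what shows in the picture. A call takes as long as a camera call. They do not tell look-alikes from the thing itself.
- robot.outline_of(label, picture): "mask" (420x560 bool, what is visible of it) and "pixel" ([column, row] in pixels, amid what is visible of it).
- robot.tip_of(label, picture): "pixel" ([column, row] in pixels: a listed point, or the origin of a listed thing).
The state is a dict: "t": time; "joints": joint angles; "qvel": joint speeds; "joint_efforts": joint torques, N m; "eef_pos": TCP position; "tcp_rot": TCP orientation; "force": force on the tool from outside, world axes, zero at the start; "ft_torque": the same for the moment, N m; "opening": finger opening in m; "grip_force": force on a finger pad.
Only numpy, scipy, OpenCV 4.12 (cv2) and the standard library are available. Lean on these libraries where they do the work, as an engineer would, in place of code of your own. Each camera call takes 0.05 s, during which the arm holds its last target. There are 200 camera calls.

### The job

The four filled, lidded jars in the row on the cooling board still have their safety domes standing up: run along the row from the robot's left end to its right end with a fingertip and press each dome in turn gently flat into its lid, where it stays. Glide from lid to lid with the fingertips never more than a hand's width (about 10 cm) above the tallest lid until the last dome is down. The jars are only touched: leave them, and everything else, standing where they are, and take the hand away clear at the end.

Things in the scene. Friction and masses are not known exactly. Their poses are not given: they have to be found in the camera images.
- board: Wooden cooling board, fixed, 240 x 560 mm, its top face 20 mm above the table. Origin: centre of the underside, on the table; z up; y runs along its length (its +y end is the one towards the robot's left), x across it. The row of four jars runs along y at about x = +30 mm; neighbours stand 85 to 105 mm apart, each up to about 12 mm off the straight line.
- jar_a: Filled round glass jar with a plain gold-coloured twist-off lid, tallest of the four: glass 70 mm in diameter, lid 66 mm in diameter, rim of the lid 125 mm above the jar's foot; stands loose on the board, 0.25 to 0.7 kg. Origin: centre of the foot (on the board's top face); z up; its y axis runs roughly along the row (towards the robot's left). Its place in the row changes.
- dome_a (a joint): Safety dome in the middle of the lid of jar_a: 28 mm wide cap, 3.2 mm high over the rim of the lid. Joint value: how far it has been pressed down, 0 (standing up) to 0.003 m (flat with the lid, at its stop). It gives way at about 3 N, has no spring and stays where it is left.
- top_a (a point): The crown of the dome of jar_a, on the jar's axis; it goes down with the dome. As the episode starts it is 128 mm above the jar's foot.
- jar_b: Filled round glass jar with a plain gold-coloured twist-off lid, second tallest of the four: glass 74 mm in diameter, lid 70 mm in diameter, rim of the lid 108 mm above the jar's foot; stands loose on the board, 0.25 to 0.7 kg. Origin: centre of the foot (on the board's top face); z up; its y axis runs roughly along the row (towards the robot's left). Its place in the row changes.
- dome_b (a joint): Safety dome in the middle of the lid of jar_b: 28 mm wide cap, 3.2 mm high over the rim of the lid. Joint value: how far it has been pressed down, 0 (standing up) to 0.003 m (flat with the lid, at its stop). It gives way at about 3 N, has no spring and stays where it is left.
- top_b (a point): The crown of the dome of jar_b, on the jar's axis; it goes down with the dome. As the episode starts it is 111 mm above the jar's foot.
- jar_c: Filled round glass jar with a plain gold-coloured twist-off lid, shortest and widest of the four: glass 78 mm in diameter, lid 74 mm in diameter, rim of the lid 88 mm above the jar's foot; stands loose on the board, 0.25 to 0.7 kg. Origin: centre of the foot (on the board's top face); z up; its y axis runs roughly along the row (towards the robot's left). Its place in the row changes.
- dome_c (a joint): Safety dome in the middle of the lid of jar_c: 28 mm wide cap, 3.2 mm high over the rim of the lid. Joint value: how far it has been pressed down, 0 (standing up) to 0.003 m (flat with the lid, at its stop). It gives way at about 3 N, has no spring and stays where it is left.
- top_c (a point): The crown of the dome of jar_c, on the jar's axis; it goes down with the dome. As the episode starts it is 91 mm above the jar's foot.
- jar_d: Filled round glass jar with a plain gold-coloured twist-off lid, narrowest of the four: glass 66 mm in diameter, lid 62 mm in diameter, rim of the lid 98 mm above the jar's foot; stands loose on the board, 0.25 to 0.7 kg. Origin: centre of the foot (on the board's top face); z up; its y axis runs roughly along the row (towards the robot's left). Its place in the row changes.
- dome_d (a joint): Safety dome in the middle of the lid of jar_d: 28 mm wide cap, 3.2 mm high over the rim of the lid. Joint value: how far it has been pressed down, 0 (standing up) to 0.003 m (flat with the lid, at its stop). It gives way at about 3 N, has no spring and stays where it is left.
- top_d (a point): The crown of the dome of jar_d, on the jar's axis; it goes down with the dome. As the episode starts it is 101 mm above the jar's foot.
- spare_lid: Bystander: loose lid, 70 mm in diameter, 13 mm high, lying on the board on the robot's side of the row. Origin: centre of its underside.
- teaspoon: Bystander: steel teaspoon, 150 mm, lying on the board on the robot's side of the row, origin on its underside.
- empty_jar: Bystander: open glass jar without a lid, 66 mm in diameter, 100 mm high, on the board beyond the right-hand end of the row. Origin: centre of its foot.
- funnel: Bystander: steel jar funnel, 92 mm wide mouth up, 75 mm high, on the board beyond the left-hand end of the row. Origin: centre of its foot.
- checked_jar_1: Bystander: closed jar, 66 mm in diameter, 85 mm high, lid already flat, on the table beyond the board, away from the robot. Origin: centre of its foot.
- checked_jar_2: Bystander: like checked_jar_1, beside it.
- label_roll: Bystander: roll of paper labels lying flat on the table beyond the board, away from the robot, 76 mm in diameter, 50 mm high. Origin: centre of its underside.
- mug: Bystander: white mug, 76 mm in diameter, 90 mm high, on the table beyond the board, away from the robot. Origin: centre of its foot.
Not all that is in view belongs to the job. What is shaped like the jar_b but turquoise is not meant. Leave any red look-alike of the jar_d alone.

How it is judged:
On the way, in this order (a step that is already met when the one before it is completed fails the run):
1. 1 of the four domes pressed flat (value of joint any of dome_a, dome_b, dome_c, dome_d above 0.0022 m), for 0.1 s.
2. 2 of the four domes pressed flat ((value of joint each of dome_a, dome_b above 0.0022 m or value of joint each of dome_a, dome_c above 0.0022 m or value of joint each of dome_a, dome_d above 0.0022 m or value of joint each of dome_b, dome_c above 0.0022 m or value of joint each of dome_b, dome_d above 0.0022 m or value of joint each of dome_c, dome_d above 0.0022 m)), for 0.1 s.
3. 3 of the four domes pressed flat ((value of joint each of dome_a, dome_b, dome_c above 0.0022 m or value of joint each of dome_a, dome_b, dome_d above 0.0022 m or value of joint each of dome_a, dome_c, dome_d above 0.0022 m or value of joint each of dome_b, dome_c, dome_d above 0.0022 m)), for 0.1 s.
4. 4 of the four domes pressed flat (value of joint each of dome_a, dome_b, dome_c, dome_d above 0.0022 m), for 0.1 s.
At the end, for the whole second after the job is handed in: All four domes are pressed at least 2.2 mm of their 3 mm; the four jars stand upright (within 0.1 rad), at rest and within 20 mm of where they were, and the bystanders within 30 mm of where they were (value of joint each of dome_a, dome_b, dome_c, dome_d above 0.0022 m and distance of each of jar_a, jar_b, jar_c, jar_d from where it was at the start of the episode below 0.02 m and angle between each of jar_a, jar_b, jar_c, jar_d's own z axis and vertical below 0.1 rad and linear speed of each of jar_a, jar_b, jar_c, jar_d below 0.02 m/s and distance of each of spare_lid, teaspoon, empty_jar, funnel, checked_jar_1, checked_jar_2, label_roll, mug from where it was at the start of the episode below 0.03 m); the robot touches nothing.
It fails at once if a dome is pressed before that of a jar further to the robot's left in the row ((value of joint dome_b above 0.0015 m and value of joint dome_a below 0.0015 m and y of jar_b in the frame of jar_a below -0.03 m) or (value of joint dome_c above 0.0015 m and value of joint dome_a below 0.0015 m and y of jar_c in the frame of jar_a below -0.03 m) or (value of joint dome_d above 0.0015 m and value of joint dome_a below 0.0015 m and y of jar_d in the frame of jar_a below -0.03 m) or (value of joint dome_a above 0.0015 m and value of joint dome_b below 0.0015 m and y of jar_a in the frame of jar_b below -0.03 m) or (value of joint dome_c above 0.0015 m and value of joint dome_b below 0.0015 m and y of jar_c in the frame of jar_b below -0.03 m) or (value of joint dome_d above 0.0015 m and value of joint dome_b below 0.0015 m and y of jar_d in the frame of jar_b below -0.03 m) or (value of joint dome_a above 0.0015 m and value of joint dome_c below 0.0015 m and y of jar_a in the frame of jar_c below -0.03 m) or (value of joint dome_b above 0.0015 m and value of joint dome_c below 0.0015 m and y of jar_b in the frame of jar_c below -0.03 m) or (value of joint dome_d above 0.0015 m and value of joint dome_c below 0.0015 m and y of jar_d in the frame of jar_c below -0.03 m) or (value of joint dome_a above 0.0015 m and value of joint dome_d below 0.0015 m and y of jar_a in the frame of jar_d below -0.03 m) or (value of joint dome_b above 0.0015 m and value of joint dome_d below 0.0015 m and y of jar_b in the frame of jar_d below -0.03 m) or (value of joint dome_c above 0.0015 m and value of joint dome_d below 0.0015 m and y of jar_c in the frame of jar_d below -0.03 m)).
It fails at once if a jar of the row is lifted, carried or shoved more than 20 mm, or tipped (height (world z) of any of jar_a, jar_b, jar_c, jar_d above 0.03 m or distance of any of jar_a, jar_b, jar_c, jar_d from where it was at the start of the episode above 0.02 m or angle between any of jar_a, jar_b, jar_c, jar_d's own z axis and vertical above 0.2 rad).
It fails at once if a jar is pressed hard (more than 35 N) (contact force between the fingers and jar_a above 35 N or contact force between the fingers and jar_b above 35 N or contact force between the fingers and jar_c above 35 N or contact force between the fingers and jar_d above 35 N).
It fails at once if between the first and the last dome the fingertips rise more than about 11 cm above the tallest lid (value of joint any of dome_a, dome_b, dome_c, dome_d above 0.0022 m and not (value of joint each of dome_a, dome_b, dome_c, dome_d above 0.0022 m) and height (world z) of the grasp point above 0.276 m).
It fails at once if something else on the board or table is shoved more than 30 mm, lifted or knocked over (distance of any of spare_lid, teaspoon, empty_jar, funnel, checked_jar_1, checked_jar_2, label_roll, mug from where it was at the start of the episode above 0.03 m).
It also fails if it takes over 58 s, if anything falls off the work surface, if the arm or the gripper's body presses on something with over 40 N, if the wrist force passes 120 N, or if a joint passes its speed limit or range.

## Working session

There is one attempt and no reset: what is moved stays moved. The work goes in short steps, Python scripts to look and compute and a tool call to move; the robot and the scene stay as the last step left them, time stands still between calls to the robot, and variables do not carry over. Pictures are saved under pics/ and viewed, at most 10 in all, crops included, and the job is handed in when it is done.

Besides the shell and the picture viewer there is one more tool, called after "Call:" as name(argument=value, ...), one argument or row to a line, values as JSON. play_rows: Moves the arm, as the interface text tells. Its arguments: {"type":"object","properties":{"steps":{"type":"array"},"grip":{"type":"number"},"newtons":{"type":"number"}},"required":["steps"]}

```bash
mkdir -p pics
cat > h.py <<'E'
import numpy as np, cv2
from plant import robot
def ray(im,px):
    d=np.linalg.inv(im["K"])@np.array([px[0],px[1],1.0]); d=im["R"].T@d
    return -im["R"].T@im["t"], d
def onplane(im,px,z):
    c,d=ray(im,px); return c+d*(z-c[2])/d[2]
def proj(im,X):
    p=im["K"]@(im["R"]@np.asarray(X)+im["t"]); return p[:2]/p[2]
E
python3 - <<'E'
from h import *
np.set_printoptions(precision=3,suppress=True)
s=robot.state(); print(s["t"],s["eef_pos"],s["tcp_rot"],s["opening"])
for n in ("top","side"):
    im=robot.get_image(n); cv2.imwrite(f"pics/{n}1.png",im["pixels"][:,:,::-1])
    print(n,"cam",-im["R"].T@im["t"])
    for l,z in (("top_a",.148),("top_b",.131),("top_c",.111),("top_d",.121),("board",0)):
        for r in robot.tip_of(l,im)[:7]: print(l,round(r["p"],2),np.round(r["pixel"],1),onplane(im,r["pixel"],z))
E
```

```text
0.0 [ 0.229 -0.499  0.218] [-3.068 -0.67   0.   ] 0.093040850833559
top cam [ 0.505 -0.046  0.916]
top_a 0.73 [274.2 208.6] [ 0.611 -0.009  0.148]
top_a 0.7 [317.2 225.5] [ 0.578 -0.096  0.148]
top_a 0.67 [229.3 202.3] [0.623 0.082 0.148]
top_a 0.54 [215.7 310.1] [0.41  0.102 0.148]
top_a 0.51 [365.5 230.5] [ 0.569 -0.191  0.148]
top_a 0.47 [452.9 186.2] [ 0.66  -0.366  0.148]
top_a 0.16 [234.7 212.6] [0.602 0.07  0.148]
top_b 0.73 [274.2 208.6] [ 0.613 -0.009  0.131]
top_b 0.7 [317.2 225.5] [ 0.579 -0.097  0.131]
top_b 0.67 [229.3 202.3] [0.626 0.085 0.131]
top_b 0.54 [215.7 310.1] [0.407 0.105 0.131]
top_b 0.51 [365.5 230.5] [ 0.57  -0.194  0.131]
top_b 0.47 [452.9 186.2] [ 0.663 -0.373  0.131]
top_b 0.16 [234.7 212.6] [0.604 0.073 0.131]
top_c 0.73 [274.2 208.6] [ 0.616 -0.008  0.111]
top_c 0.7 [317.2 225.5] [ 0.581 -0.098  0.111]
top_c 0.67 [229.3 202.3] [0.629 0.088 0.111]
top_c 0.54 [215.7 310.1] [0.405 0.109 0.111]
top_c 0.51 [365.5 230.5] [ 0.572 -0.198  0.111]
top_c 0.47 [452.9 186.2] [ 0.667 -0.381  0.111]
top_c 0.16 [234.7 212.6] [0.607 0.076 0.111]
top_d 0.73 [274.2 208.6
[... 899 characters left out ...]
p_b 0.42 [331.2 279.1] [0.402 0.136 0.131]
top_c 0.65 [266.4 209.4] [ 0.629 -0.08   0.111]
top_c 0.6 [287.1 160.5] [ 0.675 -0.371  0.111]
top_c 0.54 [247.7 239.9] [0.621 0.056 0.111]
top_c 0.51 [304.8 185.8] [ 0.572 -0.234  0.111]
top_c 0.45 [286.9 212.8] [ 0.573 -0.084  0.111]
top_c 0.42 [331.2 279.1] [0.406 0.115 0.111]
top_d 0.65 [266.4 209.4] [ 0.623 -0.066  0.121]
top_d 0.6 [287.1 160.5] [ 0.668 -0.352  0.121]
top_d 0.54 [247.7 239.9] [0.615 0.067 0.121]
top_d 0.51 [304.8 185.8] [ 0.567 -0.217  0.121]
top_d 0.45 [286.9 212.8] [ 0.568 -0.07   0.121]
top_d 0.42 [331.2 279.1] [0.404 0.125 0.121]
board 0.44 [241.8 221.7] [ 0.739 -0.147  0.   ]
board 0.29 [263.5 212.6] [ 0.696 -0.215  0.   ]
```

View pics/top1.png

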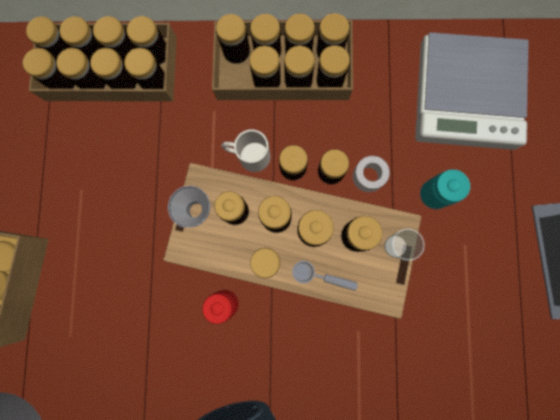

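View pics/side1.png

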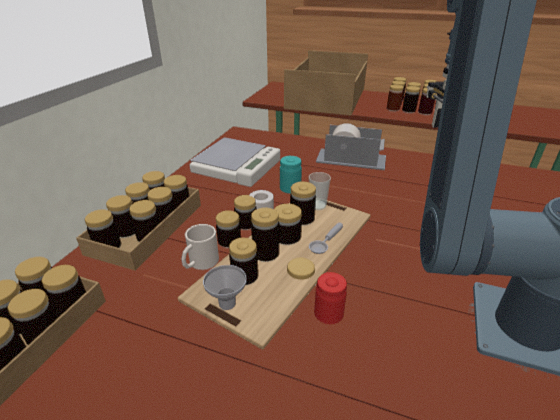

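Top view: the row runs (229,203), (274,209), (316,226), (365,231), with the funnel at (188,207) and the empty jar at (408,245). The red and turquoise look-alikes stand off the board. In the side view the lids are at (244,242), (266,213), (288,212) and (304,188).

```bash
cat > m.py <<'E'
from h import *
np.set_printoptions(precision=4,suppress=True)
T=robot.get_image("top"); S=robot.get_image("side")
tt=[r["pixel"] for r in robot.tip_of("top_a",T)]; ss=[r["pixel"] for r in robot.tip_of("top_a",S)]
P=lambda im: im["K"]@np.c_[im["R"],im["t"]]
sg=[(246,241),(266,210),(287,212),(304,186)]
for (g,q) in zip([(229,203),(274,209),(316,226),(365,231)],sg):
    a=min(tt,key=lambda p:np.hypot(*(np.array(p)-g))); b=min(ss,key=lambda p:np.hypot(*(np.array(p)-q)))
    X=cv2.triangulatePoints(P(T),P(S),np.array(a,float).reshape(2,1),np.array(b,float).reshape(2,1)).ravel(); X=X[:3]/X[3]
    print(a,b,X,"h over board",X[2]-.02,"res",proj(T,X)-a,proj(S,X)-b)
    for n,z in zip("abcd",(.148,.131,.111,.121)):
        x=onplane(T,a,z); print("  ",n,x,"side err",proj(S,x)-b)
h=np.hstack([cv2.resize(T["pixels"][170:270,160:440],None,fx=2.8,fy=2.8,interpolation=2)]); 
g=cv2.resize(S["pixels"][170:300,190:350],None,fx=2.4,fy=2.4,interpolation=2)
c=np.zeros((600,784,3),np.uint8); c[:280]=h; c[285:285+g.shape[0],:384]=g
cv2.imwrite("pics/crop.png",c[:,:,::-1])
E
python3 m.py
```

```text
[228.5, 201.9] [248.3, 241.5] [0.6171 0.0832 0.1302] h over board 0.11015246611204997 res [1.3827 4.529 ] [-4.445  -0.8479]
   a [0.6238 0.0834 0.148 ] side err [-7.6292 -7.7409]
   b [0.6264 0.0862 0.131 ] side err [-8.7763 -1.26  ]
   c [0.6295 0.0896 0.111 ] side err [-10.098    6.2079]
   d [0.628  0.0879 0.121 ] side err [-9.4408  2.4948]
[274.0, 211.8] [265.5, 212.3] [ 0.6029 -0.0097  0.1524] h over board 0.13237774681603082 res [0.1567 0.5082] [-0.4532 -0.0629]
   a [ 0.6045 -0.0091  0.148 ] side err [-1.1046  1.4351]
   b [ 0.6067 -0.0083  0.131 ] side err [-1.8962  7.2166]
   c [ 0.6093 -0.0074  0.111 ] side err [-2.8066 13.866 ]
   d [ 0.608  -0.0078  0.121 ] side err [-2.3542 10.5616]
[316.8, 226.2] [289.5, 212.9] [ 0.5764 -0.0992  0.1008] h over board 0.08076324678905218 res [0.5797 2.1026] [-1.8054 -0.185 ]
   a [ 0.5764 -0.095   0.148 ] side err [ -2.195  -14.6214]
   b [ 0.578 -0.096  0.131] side err [-2.6918 -9.3538]
   c [ 0.5799 -0.0973  0.111 ] side err [-3.2624 -3.3044]
   d [ 0.5789 -0.0967  0.121 ] side err [-2.979  -6.3095]
[361.5, 232.5] [302.1, 186.3] [ 0.5655 -0.1854  0.1366] h over board 0.11663773115030891 res [0.0345 0.1276] [-0.1    -0.0067]
   a [ 0.5649 -0.1833  0.148 ] side err [ 0.0158 -3.2204]
   b [ 0.5662 -0.1864  0.131 ] side err [-0.2999  1.5618]
   c [ 0.5678 -0.19    0.111 ] side err [-0.662   7.0458]
   d [ 0.567  -0.1882  0.121 ] side err [-0.4822  4.3226]
```

View pics/crop.png

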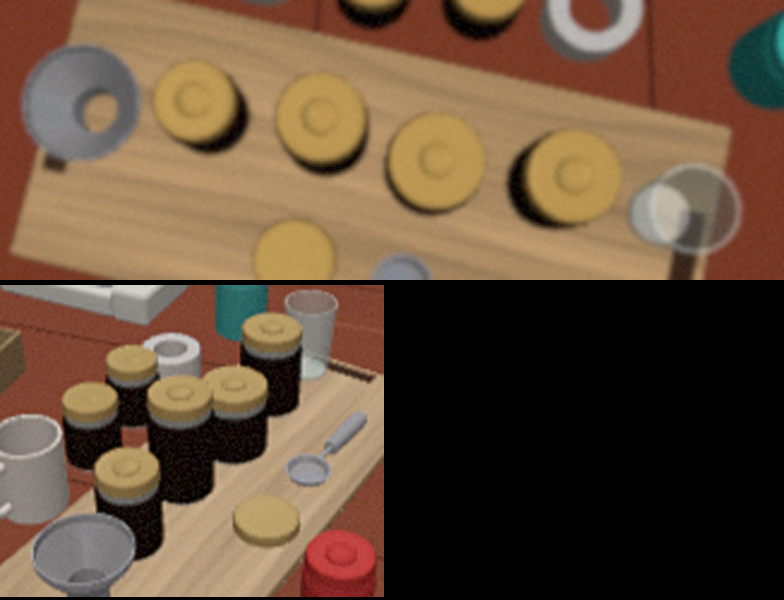

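Left to right by width and height the row is d, a, c, b. I'll refine the dome centres on the sharper crop pixels and work out the shift for the first move.

```bash
cat > p.py <<'E'
from h import *
from scipy.spatial.transform import Rotation as Ro
np.set_printoptions(precision=4,suppress=True)
T=robot.get_image("top"); S=robot.get_image("side"); s=robot.state()
R=Ro.from_rotvec(s["tcp_rot"]).as_matrix(); print(R)
for n,a,b,z in (("d",(229.3,205.4),(242.9,245.8),.121),("a",(274.6,211.4),(265,215),.148),("c",(316.4,226.8),(287.9,211.3),.111),("b",(365.4,232.1),(302.9,187.5),.131)):
    x=onplane(T,a,z); y=onplane(S,b,z)
    print(n,x,y,"side err",proj(S,x)-b,"tool cm",R.T@(x-s["eef_pos"])*100)
E
python3 p.py
```

```text
[[ 0.909   0.4167  0.    ]
 [ 0.4167 -0.909  -0.0001]
 [-0.      0.0001 -1.    ]]
d [0.6206 0.086  0.121 ] [0.6166 0.0906 0.121 ] side err [-0.7311 -1.5859] tool cm [ 59.9938 -36.9605   9.7658]
a [ 0.6053 -0.0103  0.148 ] [ 0.6011 -0.0046  0.148 ] side err [-0.7312 -1.5913] tool cm [ 54.5973 -28.8416   7.0665]
c [ 0.5786 -0.0965  0.111 ] [ 0.5731 -0.0912  0.111 ] side err [-1.3139 -1.448 ] tool cm [ 48.5747 -22.121   10.7671]
b [ 0.5671 -0.1942  0.131 ] [ 0.564  -0.1893  0.131 ] side err [-0.5471 -1.0304] tool cm [ 43.4581 -13.7134   8.7678]
```

Call:
play_rows(
  steps=[
    [[5,-3.1,0,0,0,0],[10,-6.2,0,0,0,0],[15,-9.3,1,0,0,0],[20,-12.4,1,0,0,0],[25,-15.5,1,0,0,0],[30,-18.6,2,0,0,0],[35,-21.7,2,0,0,0],[40,-24.8,2,0,0,0],[45,-27.9,2,0,0,0],[50,-31,2,0,0,0],[55,-34.1,2,0,0,0],[59.9,-37.1,2,0,0,0]],
  ],
  grip=0,
)

```text
t: 2.4
eef_pos: [0.6201, 0.0887, 0.1987]
tcp_rot: [3.069, 0.67, 0.001]
force: [0.7, 0.1, 0.7]
opening: 0.0006
grip_force: 0.0
```

Call:
play_rows(
  steps=[
    [[0,0,2,0,0,0],[0,0,4.5,0,0,0],[0,0,4.5,0,0,0],[0,0,4.5,0,0,0]],
  ],
)

```text
t: 2.9
eef_pos: [0.6196, 0.0867, 0.1545]
tcp_rot: [3.069, 0.669, 0.002]
force: [0.8, -0.3, 0.3]
opening: 0.0005
grip_force: 0.0
```

```bash
cat > v.py <<'E'
from h import *
import sys
from scipy.spatial.transform import Rotation as Ro
np.set_printoptions(precision=4,suppress=True)
s=robot.state(); e=s["eef_pos"]; print(s["t"],e,s["force"],s["opening"])
T=robot.get_image("top"); S=robot.get_image("side"); W=robot.get_image("wrist")
print("tcp px",proj(T,e),proj(S,e))
p=proj(T,e); q=proj(S,e)
def crop(im,p,w=70,h=50,f=5.6):
    x=int(min(max(p[0]-w,0),560-2*w));y=int(min(max(p[1]-h,0),420-2*h)); print("crop",x,y,f); return cv2.resize(im[y:y+2*h,x:x+2*w],None,fx=f,fy=f,interpolation=2)
a=crop(T["pixels"],p,w=35,h=50,f=5.7); b=crop(S["pixels"],q,w=35,h=50,f=5.7)
c=np.hstack([a,b]); cv2.imwrite(f"pics/{sys.argv[1]}.png",c[:,:,::-1])
cv2.imwrite(f"pics/{sys.argv[1]}w.png",W["pixels"][:,:,::-1])
E
python3 v.py d1
```

```text
2.9 [0.6196 0.0867 0.1545] [ 0.8351 -0.3246  0.3347] 0.0004676822571925265
tcp px [226.2457 203.4499] [241.5612 232.6548]
crop 191 153 5.7
crop 206 182 5.7
```

View pics/d1.png

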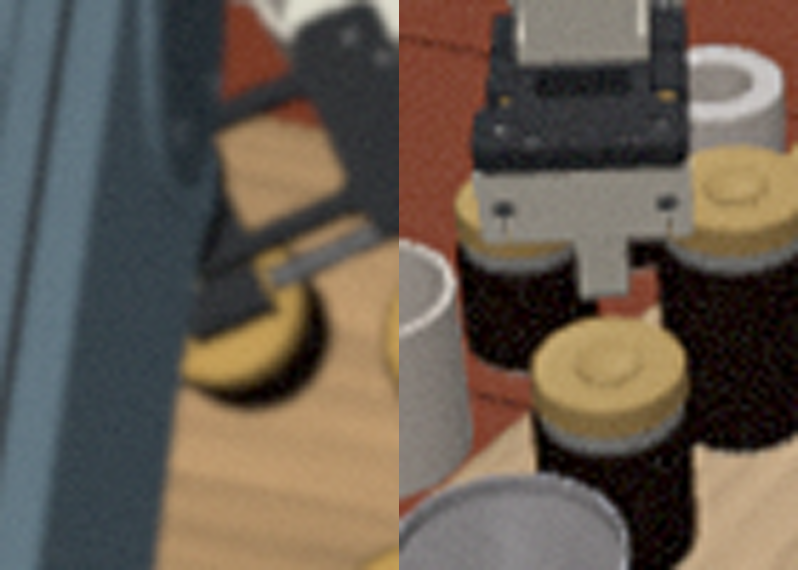

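View pics/d1w.png

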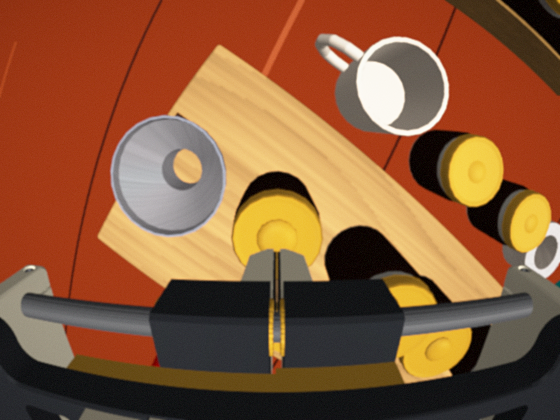

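Side view: the closed fingertips are a few mm left of dome d's axis, and the hand is wide along the row. I'll turn it 90° so the wide side lies across the row; first check joint 6.

```bash
python3 -c "
from plant import robot
print(robot.state()['joints'])"
```

```text
[-3.91553188e-02  4.37312506e-01  1.43479995e+00  2.03108227e-05
  1.26713541e+00  1.10224211e+00]
```

Call:
play_rows(
  steps=[
    [[0,0,0,0,0,-9],[0,0,0,0,0,-18],[0,0,0,0,0,-27],[0,0,0,0,0,-36],[0,0,0,0,0,-45],[0,0,0,0,0,-55],[0,0,0,0,0,-55],[0,0,0,0,0,-55]],
  ],
)

```text
t: 4.05
eef_pos: [0.6194, 0.0867, 0.1542]
tcp_rot: [2.416, 2.007, 0.001]
force: [-0.6, -0.1, 0.0]
opening: 0.0003
grip_force: 0.0
```

```bash
python3 v.py d2; python3 -c "
from h import *
s=robot.state();print(s['eef_pos'],s['tcp_rot'],s['joints'])
S=robot.get_image('side')
for X in ([.619,.088,.121],[.6206,.086,.121],s['eef_pos']): print(proj(S,X))
"
```

```text
4.05 [0.6194 0.0867 0.1542] [-0.5737 -0.1213  0.0212] 0.0003267658471358705
tcp px [226.2462 203.585 ] [241.6526 232.8065]
crop 191 153 5.7
crop 206 182 5.7
[0.61918264 0.08684455 0.15382161] [2.41479309e+00 2.00932776e+00 2.85781370e-04] [-3.88075427e-02  4.38466218e-01  1.43617832e+00  5.98061574e-06
  1.26670847e+00  1.43977618e-01]
[242.41760583 244.88901811]
[242.15317293 244.21578936]
[241.72230689 232.99127817]
```

View pics/d2.png

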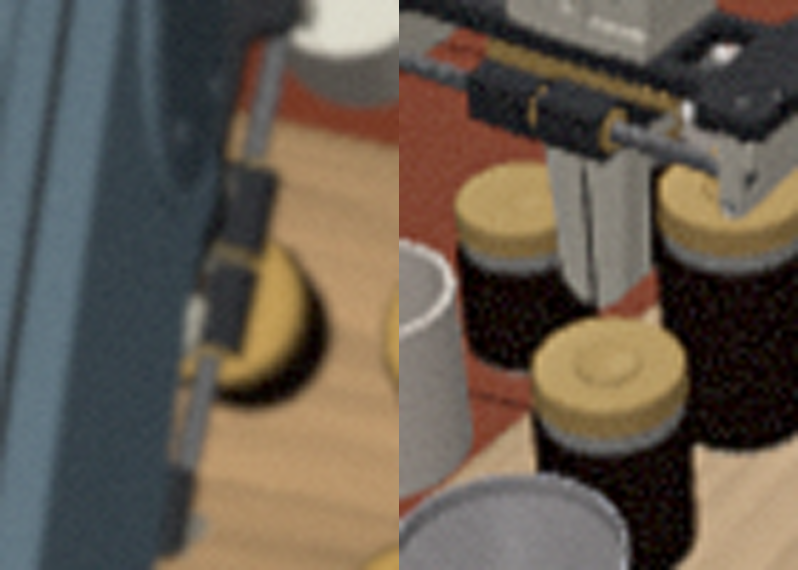

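Call:
play_rows(
  steps=[
    [[0,0,1.5,0,0,0],[0,0,2.5,0,0,0],[0,0,3.1,0,0,0],[0,0,3.1,0,0,0],[0,0,3.2,0,0,0],[0,0,3.3,0,0,0],[0,0,3.3,0,0,0]],
  ],
)

```text
t: 5.12
eef_pos: [0.6192, 0.0869, 0.1208]
tcp_rot: [2.413, 2.011, 0.0]
force: [0.2, 0.2, 0.8]
opening: 0.0007
grip_force: 0.0
```

Call:
play_rows(
  steps=[
    [[0,0,0.05,0,0,0],[0,0,0.1,0,0,0],[0,0,0.15,0,0,0],[0,0,0.15,0,0,0]],
  ],
)

```text
t: 5.62
eef_pos: [0.6193, 0.0869, 0.1193]
tcp_rot: [2.413, 2.011, 0.0]
force: [-1.4, -0.1, 3.0]
opening: 0.0002
grip_force: 1.2
```

Contact at 3 N, as expected.

Call:
play_rows(
  steps=[
    [[0,0,0.05,0,0,0],[0,0,0.1,0,0,0],[0,0,0.1,0,0,0]],
  ],
)

```text
t: 6.0
eef_pos: [0.6193, 0.0869, 0.1185]
tcp_rot: [2.413, 2.011, 0.001]
force: [-1.6, 0.2, 5.1]
opening: 0.0003
grip_force: 2.2
```

Call:
play_rows(
  steps=[
    [[0,0,0.03,0,0,0],[0,0,0.05,0,0,0],[0,0,0.05,0,0,0]],
  ],
)

```text
t: 6.38
eef_pos: [0.6193, 0.0869, 0.1184]
tcp_rot: [2.413, 2.011, 0.001]
force: [-1.9, 0.4, 6.9]
opening: 0.0006
grip_force: 3.5
```

Call:
play_rows(
  steps=[
    [[0,0,0.05,0,0,0],[0,0,0.05,0,0,0],[0,0,0.05,0,0,0]],
  ],
)

```text
t: 6.75
eef_pos: [0.6193, 0.0869, 0.1184]
tcp_rot: [2.413, 2.011, 0.001]
force: [-2.6, 0.5, 9.4]
opening: 0.0005
grip_force: 4.7
```

Call:
play_rows(
  steps=[
    [[0,0,-1,0,0,0],[0,0,-3,0,0,0],[0,0,-5.5,0,0,0],[0,0,-6,0,0,0],[-3,0.1,-6,0,0,0],[-6,0.1,-6,0,0,0],[-9,0.2,-6,0,0,0],[-9.6,0.2,-6,0,0,0],[-9.6,0.2,-5,0,0,0],[-9.6,0.2,-4.5,0,0,0],[-9.6,0.2,-4.5,0,0,0],[-9.6,0.2,-4.5,0,0,0]],
  ],
)

```text
t: 8.25
eef_pos: [0.6039, -0.0072, 0.1621]
tcp_rot: [-2.412, -2.013, -0.0]
force: [-0.2, -0.1, 0.4]
opening: 0.0007
grip_force: 0.0
```

```bash
python3 v.py a1
```

```text
8.25 [ 0.6039 -0.0072  0.1621] [-0.2432 -0.075   0.4316] 0.0006597010901932205
tcp px [272.7188 211.1684] [264.1822 209.2877]
crop 237 161 5.7
crop 229 159 5.7
```

View pics/a1.png

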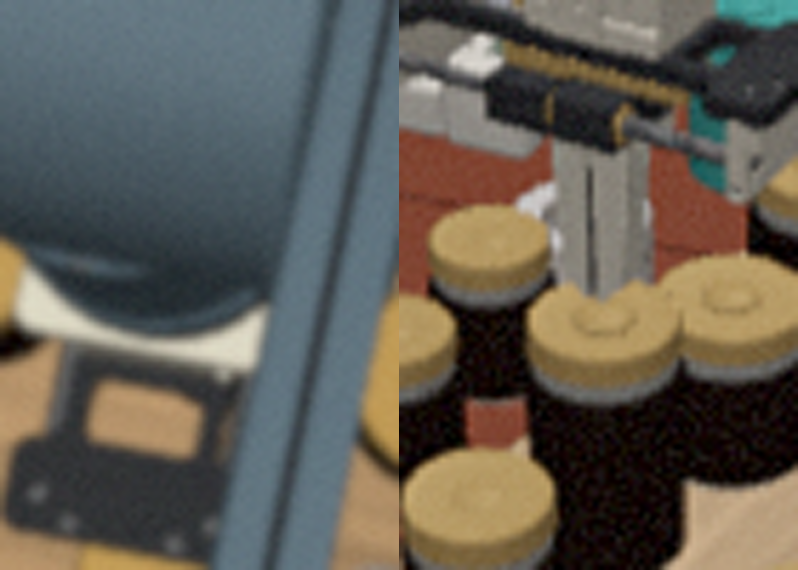

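d now looks flat (lid at (478,495) without a ridge), and the tip is centred over dome a at (603,318).

Call:
play_rows(
  steps=[
    [[0,0,0.8,0,0,0],[0,0,1.3,0,0,0],[0,0,1.4,0,0,0],[0,0,1.45,0,0,0],[0,0,1.5,0,0,0],[0,0,1.55,0,0,0],[0,0,1.6,0,0,0],[0,0,1.6,0,0,0]],
  ],
)

```text
t: 9.4
eef_pos: [0.6037, -0.0079, 0.1461]
tcp_rot: [-2.413, -2.011, 0.0]
force: [-1.6, 0.4, 3.5]
opening: 0.0004
grip_force: 1.1
```

Call:
play_rows(
  steps=[
    [[0,0,0.05,0,0,0],[0,0,0.1,0,0,0],[0,0,0.15,0,0,0],[0,0,0.15,0,0,0]],
  ],
)

```text
t: 9.9
eef_pos: [0.6041, -0.008, 0.1455]
tcp_rot: [2.412, 2.011, 0.001]
force: [-2.3, 0.5, 6.5]
opening: 0.0006
grip_force: 3.3
```

Call:
play_rows(
  steps=[
    [[0,0,0.04,0,0,0],[0,0,0.07,0,0,0],[0,0,0.07,0,0,0]],
  ],
)

```text
t: 10.28
eef_pos: [0.6043, -0.008, 0.1455]
tcp_rot: [2.412, 2.011, 0.002]
force: [-3.5, -0.1, 10.2]
opening: 0.0002
grip_force: 5.0
```

Call:
play_rows(
  steps=[
    [[0,0,-1,0,0,0],[0,0,-2,0,0,0],[0,0,-2,0,0,0],[-3,-0.4,-2,0,0,0],[-6,-0.8,-2,0,0,0],[-9,-1.2,-2,0,0,0],[-9,-1.2,-2,0,0,0],[-9,-1.2,-1,0,0,0],[-9,-1.2,0.5,0,0,0],[-9,-1.2,1.8,0,0,0],[-9,-1.2,1.8,0,0,0],[-9,-1.2,1.8,0,0,0]],
  ],
)

```text
t: 11.78
eef_pos: [0.576, -0.0941, 0.1259]
tcp_rot: [-2.413, -2.012, -0.0]
force: [0.9, 0.4, 0.8]
opening: 0.0003
grip_force: 0.0
```

```bash
python3 v.py c1
```

```text
11.775 [ 0.576  -0.0941  0.1259] [0.9026 0.402  0.8415] 0.00031423413002472784
tcp px [315.6615 227.411 ] [287.2749 205.744 ]
crop 280 177 5.7
crop 252 155 5.7
```

View pics/c1.png

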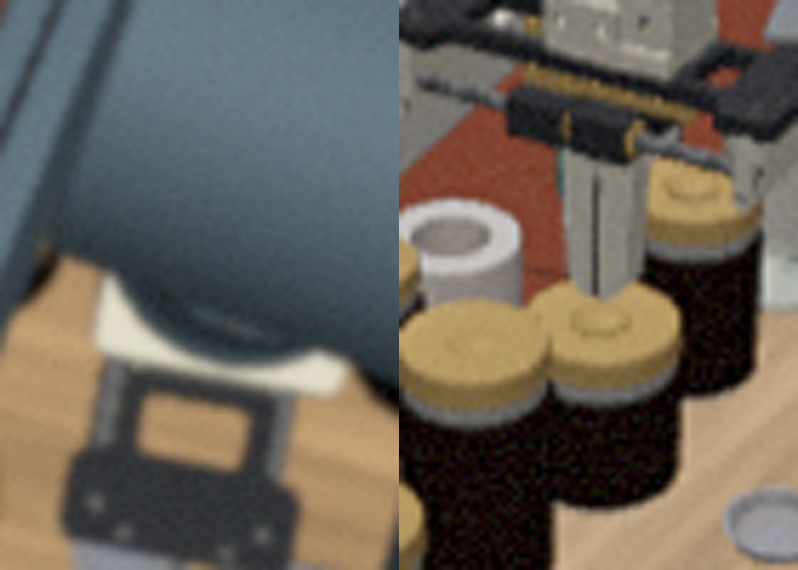

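Dome a is flat, and the tip at (600,297) is centred above dome c at (600,320).

Call:
play_rows(
  steps=[
    [[0,0,0.8,0,0,0],[0,0,1.3,0,0,0],[0,0,1.45,0,0,0],[0,0,1.5,0,0,0],[0,0,1.55,0,0,0],[0,0,1.6,0,0,0],[0,0,1.65,0,0,0],[0,0,1.65,0,0,0]],
  ],
)

```text
t: 12.92
eef_pos: [0.5758, -0.0943, 0.1095]
tcp_rot: [2.413, 2.012, 0.0]
force: [-1.6, 0.4, 1.4]
opening: 0.0006
grip_force: 0.7
```

Call:
play_rows(
  steps=[
    [[0,0,0.05,0,0,0],[0,0,0.1,0,0,0],[0,0,0.15,0,0,0],[0,0,0.15,0,0,0]],
  ],
)

```text
t: 13.42
eef_pos: [0.5759, -0.0943, 0.1084]
tcp_rot: [2.413, 2.011, 0.0]
force: [-2.7, 0.8, 5.5]
opening: 0.0006
grip_force: 2.7
```

Call:
play_rows(
  steps=[
    [[0,0,0.05,0,0,0],[0,0,0.09,0,0,0],[0,0,0.09,0,0,0]],
  ],
)

```text
t: 13.8
eef_pos: [0.576, -0.0943, 0.1083]
tcp_rot: [2.412, 2.011, 0.001]
force: [-4.1, 0.5, 9.8]
opening: 0.0004
grip_force: 5.1
```

Call:
play_rows(
  steps=[
    [[0,0,-1,0,0,0],[0,0,-3,0,0,0],[0,0,-5.5,0,0,0],[0,0,-5.8,0,0,0],[-3,0.3,-5.8,0,0,0],[-6,0.6,-5.8,0,0,0],[-9,0.8,-5.8,0,0,0],[-9.8,0.8,-5.8,0,0,0],[-9.8,0.8,-4.8,0,0,0],[-9.8,0.8,-3.9,0,0,0],[-9.8,0.8,-3.9,0,0,0],[-9.8,0.8,-3.9,0,0,0]],
  ],
)

```text
t: 15.3
eef_pos: [0.5662, -0.1914, 0.146]
tcp_rot: [-2.412, -2.013, -0.0]
force: [-0.7, -0.6, -0.1]
opening: 0.0009
grip_force: 0.0
```

```bash
python3 v.py b1
```

```text
15.3 [ 0.5662 -0.1914  0.146 ] [-0.7097 -0.573  -0.0919] 0.0008805270769165461
tcp px [365.4071 231.9702] [302.5371 182.2701]
crop 330 181 5.7
crop 267 132 5.7
```

View pics/b1.png

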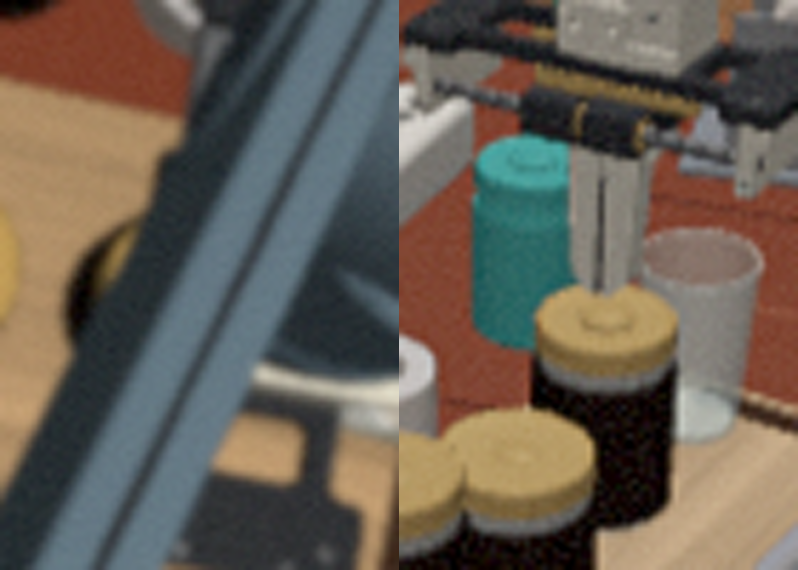

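Dome c is flat; the tip is at (602,293), just above dome b at (606,317).

Call:
play_rows(
  steps=[
    [[0,0,0.8,0,0,0],[0,0,1.3,0,0,0],[0,0,1.45,0,0,0],[0,0,1.5,0,0,0],[0,0,1.55,0,0,0],[0,0,1.6,0,0,0],[0,0,1.65,0,0,0],[0,0,1.65,0,0,0]],
  ],
)

```text
t: 16.45
eef_pos: [0.5659, -0.1921, 0.1296]
tcp_rot: [-2.413, -2.011, 0.0]
force: [-2.6, 1.1, 3.7]
opening: 0.0005
grip_force: 1.2
```

Call:
play_rows(
  steps=[
    [[0,0,0.05,0,0,0],[0,0,0.1,0,0,0],[0,0,0.15,0,0,0],[0,0,0.15,0,0,0]],
  ],
)

```text
t: 16.95
eef_pos: [0.5661, -0.1922, 0.1285]
tcp_rot: [2.413, 2.011, 0.0]
force: [-3.0, 1.4, 5.5]
opening: 0.0003
grip_force: 2.5
```

Call:
play_rows(
  steps=[
    [[0,0,0.05,0,0,0],[0,0,0.08,0,0,0],[0,0,0.08,0,0,0]],
  ],
)

```text
t: 17.32
eef_pos: [0.5663, -0.1923, 0.1285]
tcp_rot: [2.412, 2.011, 0.001]
force: [-3.5, 0.7, 9.2]
opening: 0.0002
grip_force: 4.5
```

Call:
play_rows(
  steps=[
    [[0,0,-1,0,0,0],[0,0,-4,0,0,0],[0,0,-8,0,0,0],[0,0,-12,0,0,0],[0,0,-14,0,0,0],[-4,-4,-14,0,0,0],[-8,-8,-14,0,0,0],[-12,-12,-14,0,0,0],[-16,-16,-14,0,0,0],[-16,-16,-14,0,0,0],[-16,-16,-14,0,0,0]],
  ],
)

```text
t: 18.7
eef_pos: [0.3803, -0.3208, 0.2675]
tcp_rot: [2.414, 2.01, 0.001]
force: [-1.1, 0.9, 0.3]
opening: 0.0004
grip_force: 0.0
```

Run:
```python
from h import *
s=robot.state(); print(s["t"],s["eef_pos"],s["force"])
S=robot.get_image("side")
cv2.imwrite("pics/end.png",cv2.resize(S["pixels"][150:320,170:380],None,fx=3.5,fy=3.5,interpolation=2)[:,:,::-1])
```

```text
18.7 [ 0.38029382 -0.32082461  0.26754439] [-1.12164608  0.88581967  0.30888005]
```

View pics/end.png

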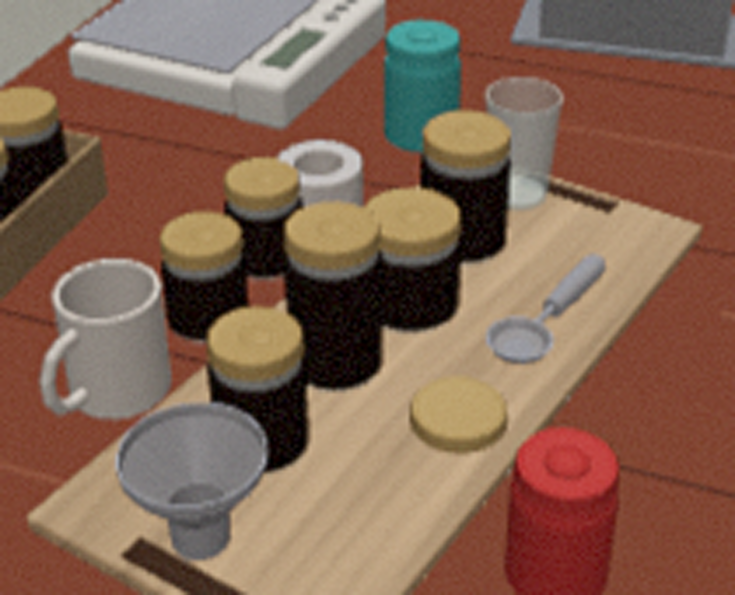

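All four lids, at (256,340), (332,235), (413,213) and (467,135), are flat; everything is in place and the hand is clear.

```bash
python3 -c "
from plant import robot
print(robot.job_done())"
```

```text
the job is handed in; nothing more can be done
None
```

I pressed the four domes flat in order from the left (d, a, c, b) with at most about 10 N measured at the wrist; in the last picture every jar and bystander stands in place, the hand was clear, and the job is handed in (no verdict was returned).

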